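# Third hand at the bracket jig

## Task

Pick up the ribbed aluminium bracket, set its foot flat on the plywood board of the jig between the two blue lines, and push its upright plate squarely against the sprung steel stop until the black pointer bar stands in the green band, never letting it run to the far end of the red. Hold that push steadily for three seconds so that I can screw the bracket down, and finish the program still gripping and pressing it there: do not let go. Leave the tin, gauge, scraper, bottle and mug where they are.

Things in the scene. Friction and masses are not known exactly. Their poses are not given: they have to be found in the camera images.
- bracket_grip (a point): Loose aluminium bracket, 170 g. Foot 60x60x6 mm; on its +x edge an upright plate 6 thick, 60 wide (y), top at 58 mm; its outer (+x) face goes against the stop. A rib 10 mm thick (y), 50 long, top at 52, runs back (-x) from the plate mid-foot: grip it from above, closing along y. This point: in the rib, 30 mm above the foot's underside, 36 mm behind the outer face. x to the outer face, z up.
- jig: Jig fixed to the shelf. Plywood board 260 (x) x 140 (y) x 12 mm; origin at the centre of its underside; +x is the pressing direction, z up. Blue lines along x, inner edges 40 mm either side of the middle. At the +x end (85 to 128 mm) a grey block 110 mm wide, 60 mm high above the shelf, its top marked white, green, red along +x: the pointer's scale.
- stop_face (a point): Point on the front (-x) face of the sprung steel stop plate, mid-width, level with the board's top; moves with the plate. Plate 90 mm wide, 8 thick, 2 to 52 mm above the board; at rest its face is 20 mm to +x of the board's centre. Axes as the jig's. Its black pointer reaches back over the grey block (65 mm above the shelf) and ends in a bar across the scale.
- stop (a joint): Travel of the stop plate along the jig's +x, in m: 0 at rest, 0.040 at its end. Sprung: 3 N at the start of travel plus 400 N/m, and it returns when the push ends. The pointer bar is in the green band from 0.014 to 0.028 (8.6 to 14.2 N), in the white below, in the red above.
- tin: Round black tin with a clip-on lid, 69 mm across, 46 mm high. Origin: centre of its underside. Leave alone.
- gauge: Round aluminium pressure gauge lying on its back, white face up, 60 mm across, 22 mm high, with a short brass stem along its +x. Origin: centre of its underside. Leave alone.
- scraper: Flat red plastic scraper, about 140 mm long, 50 mm wide, 12 mm high, lying on the shelf. Origin: middle of its underside. Leave alone.
- lube: Small yellow bottle with a black cap, 44 mm across, 110 mm tall. Origin: centre of its underside. Leave alone.
- mug: Blue mug, 76 mm across, 85 mm tall. Origin: centre of its underside. Leave alone.
Mind the look-alikes: they are no part of the job. What is shaped like the part that bears bracket_grip but orange is not meant.

How it is judged:
On the way, in this order (a step that is already met when the one before it is completed fails the run):
1. the bracket is lifted off the shelf (height (world z) of bracket_grip above 0.037 m), for 0.1 s.
2. the bracket is pressed squarely on the stop, pointer in the green band, steadily for three seconds (value of joint stop between 0.012 and 0.03 m and velocity of joint stop between -0.01 and 0.01 m/s and contact force between bracket and stop between 6 and 18 N and contact force between bracket and the fingers above 1 N and x of bracket_grip in the frame of stop_face between -0.043 and -0.03 m and y of bracket_grip in the frame of stop_face between -0.014 and 0.014 m and z of bracket_grip in the frame of stop_face between 0.022 and 0.037 m and angle between bracket_grip's own z axis and vertical below 0.12 rad and angle between the x axis of bracket_grip and the x axis of stop_face, either way round below 0.13 rad), for 2.8 s.
At the end, for the whole second after the job is handed in: Gripper still on the bracket and pressing: stop travel 12 to 30 mm and still, 6 to 18 N on the stop plate, outer face against the plate, within 14 mm of the middle, square within 0.13 rad, upright within 0.12 rad, foot within 8 mm of the board (all of step 2); the arm keeps its last pose, push and grip.
It fails at once if the stop is pushed to the far end of the red (value of joint stop above 0.037 m).
It fails at once if the tin, gauge, scraper, bottle or mug is moved by more than 30 mm (distance of any of tin, gauge, scraper, lube, mug from where it was at the start of the episode above 0.03 m).
It also fails if it takes over 48 s, if anything falls off the work surface, if the arm or the gripper's body presses on something with over 40 N, if the wrist force passes 120 N, or if a joint passes its speed limit or range.

## Robot

A 7-joint arm with a two-finger parallel gripper is mounted at the origin on the work surface. World frame = base frame: x ahead of the robot, y to its left, z up, the work surface at z = 0. Lengths are in m, angles in rad, forces in N, time in s.
With the tool pointing down it reaches from about 0.4 to 0.925 m from the base axis. Payload 5.6 kg.
Tool frame: the origin (TCP) lies between the finger pads; the fingertips stand 8 mm ahead of it and the grasp point (between the pads) lies 11 mm behind it (robot.tcp_to_tips is the z of the fingertips in the tool frame, in m); z points along the fingers, y is the direction in which the jaws open and shut (so a half turn about z gives the same grasp; the last joint's range is limited). The gripper opens to 85 mm and grips with 20 to 120 N. Pads are 22 mm wide; open, the fingers measure 114 mm over their backs; the gripper's body (76 mm by 85 mm) begins 54 mm behind the grasp point. The pads swing forward as they close: fully open they stand 13 mm farther back than shut.
Start: joints at [1.292, 0.468, -0.012, 1.603, 0.006, 1.071, -0.056], TCP at [0.152, -0.632, 0.239] pointing down, gripper open.
Joint ranges: [-2.53, 2.53], [-0.31, 2.02], [-1.57, 1.55], [0.28, 2.44], [-1.29, 4.43], [0.15, 1.84], [-2.92, 2.92]. Speed limits (rad/s): [2.57, 2.57, 3.14, 3.14, 3.14, 3.14, 3.14].

## Interface

Orientations are given as a 3x3 rotation matrix whose columns are the frame's x, y, z axes.
In Python, from plant import sensors, vision, order, robot gives the robot as it stands.
- The arm moves only by the shell command python3 -m pendant 'ROWS' [OPENING]. ROWS is JSON, a list of rows, each a list of 2 entries, a list of its own where there are three numbers: the shift along the tool's x, y, z in mm, then the turn about the tool's z in rad. In form: [[[dx, dy, dz], turn], ...]. A call has 1 to 8 rows; each row is the pose to reach, as a shift and turn from the pose commanded when the call began, along the tool's axes at that moment; what a row does not reach only later rows make up. A row lasts 1/12 s, in which the tool goes at most 41.7 mm and 7.16 degrees, less where a joint would pass 70% of its speed; a pose out of reach is approached as far as the arm can. A call with a gripper value outside its range is refused whole. OPENING is the opening, from 0 (shut) to 1 (fully open), set as the call begins (- or left out, the last holds). The fingers move at their own pace and stop on an object; the grip force is fixed at half the most. Time passes only in rows, so rows that repeat a pose let the fingers close. It gives the time, the measured TCP pose, the force and the opening at its end, in the units of the state.
- sensors.state(): the state, without advancing time (a new reading comes with each control period).
- vision.get_image(name): name is "scene" or "top" or "wrist"; returns a dict with "frame" (480x640x3 uint8, red, green, blue), "range_z" (480x640 float32, m along the optical axis (not along the pixel's ray), 0 where there is no reading), "K" (3x3 intrinsics, pixels), "k1" (the pictures are not rectified: a ray, as slopes to the right and down, at radius r is drawn at 1 + k1 r^2 times it, then the intrinsics apply), "pose" (4x4, takes a point from camera to world coordinates). Camera axes: x right, y down, z forward; pixel columns grow to the right and rows downward; lengths in m; the calibration is good to about 2 mm. A picture is of the moment at which its call begins.
- order.sign_off(): hands the job in, once; it reports no verdict.
The state is a dict: "time_s": time; "joint_pos": joint angles; "joint_vel": joint speeds; "tau": joint torques, N m; "tcp_pos": TCP position; "ee_rot": TCP orientation; "force": force on the tool from outside, world axes, zero at the start; "wrist_torque": the same for the moment, N m; "finger_gap": finger opening in m.
Only numpy, scipy, OpenCV 4.12 (cv2) and the standard library are available. Lean on these libraries where they do the work, as an engineer would, in place of code of your own. Each camera call takes 0.05 s, during which the arm holds its last target.

## Working session

There is one attempt and no reset: what is moved stays moved. The work goes in short steps, Python scripts to look and compute and a shell command to move; the robot and the scene stay as the last step left them, time stands still between calls to the robot, and variables do not carry over. Pictures are saved under pics/ and viewed, and the job is handed in when it is done.

```bash
ls; mkdir -p pics; cat > h.py <<'E'
import numpy as np, cv2
from plant import sensors, vision, order, robot
def grab(n,f):
    im=vision.get_image(n); cv2.imwrite('pics/'+f+'.png',im['frame'][:,:,::-1]); np.savez('pics/'+f+'.npz',**im); return im
def cloud(im):
    K=im['K'];h,w=im['range_z'].shape
    u,v=np.meshgrid(np.arange(w),np.arange(h))
    p=cv2.undistortPointsIter if 0 else None
    pts=np.stack([u,v],-1).reshape(-1,1,2).astype(float)
    q=cv2.undistortPoints(pts,np.array(K,float),np.array([float(im['k1']),0,0,0])).reshape(h,w,2)
    z=im['range_z']; P=np.stack([q[...,0]*z,q[...,1]*z,z],-1)
    T=im['pose']; W=P@T[:3,:3].T+T[:3,3]; W[z==0]=np.nan
    return W
E
python3 - <<'E'
from h import *
s=sensors.state(); print(s)
for n in ['scene','top','wrist']:
    im=grab(n,n+'0'); print(n,im['K'],im['k1'],im['pose'])
E
```

```text
pics
{'time_s': 0.0, 'joint_pos': array([ 1.29198941,  0.46840602, -0.01162282,  1.60366878,  0.00597016,
        1.07139586, -0.05631696]), 'joint_vel': array([-0.00063517,  0.00116768,  0.00101493,  0.00017866, -0.00043381,
       -0.00087663,  0.00041992]), 'tau': array([-4.01420584e-04, -5.32386303e+01,  2.16810883e-02, -2.51300365e+01,
        1.15462524e-02,  7.74095213e-03, -1.91684893e-05]), 'tcp_pos': array([ 0.15167774, -0.63147005,  0.23830091]), 'ee_rot': array([[ 9.72344138e-01,  2.33552149e-01, -5.19724257e-04],
       [ 2.33552709e-01, -9.72342534e-01,  1.76851050e-03],
       [-9.23105740e-05, -1.84098382e-03, -9.99998301e-01]]), 'force': array([-0.14044244, -0.60062856, -0.36319239]), 'wrist_torque': array([-0.03610482,  0.02213519, -0.02838122]), 'finger_gap': 0.08528143752929902}
scene [[456.70209493   0.         321.4695482 ]
 [  0.         456.70209493 233.82539593]
 [  0.           0.           1.        ]] -0.11478315214143338 [[ 0.71615054  0.60258689 -0.35216111  0.93497682]
 [ 0.69793363 -0.62127897  0.35623178 -0.51896651]
 [-0.00412969 -0.50090066 -0.86549493  1.00506009]
 [ 0.          0.          0.          1.        ]]
top [[523.61110588   0.         318.41775917]
 [  0.         523.61110588 247.7111789 ]
 [  0.           0.           1.        ]] -0.14316167173127908 [[-9.60063435e-03 -9.88420912e-01  1.51432919e-01  3.35402949e-01]
 [-9.99953139e-01  9.67830923e-03 -2.24133744e-04 -1.23690776e-01]
 [-1.24407614e-03 -1.51427974e-01 -9.88467511e-01  1.35254035e+00]
 [ 0.00000000e+00  0.00000000e+00  0.00000000e+00  1.00000000e+00]]
wrist [[365.54683563   0.         327.51551984]
 [  0.         365.54683563 235.04608721]
 [  0.           0.           1.        ]] -0.01836736723675891 [[ 0.23354964 -0.93451745 -0.26857346  0.21982024]
 [-0.97234091 -0.22525198 -0.06176321 -0.61498283]
 [-0.0027779   0.27556974 -0.96127707  0.37312204]
 [ 0.          0.          0.          1.        ]]
```

View pics/scene0.png

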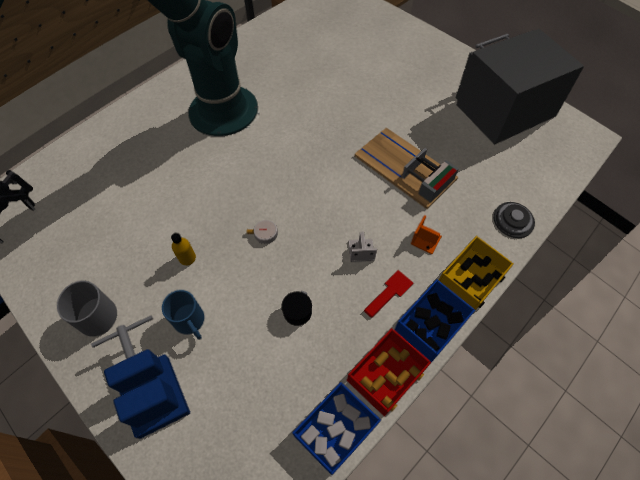

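View pics/top0.png

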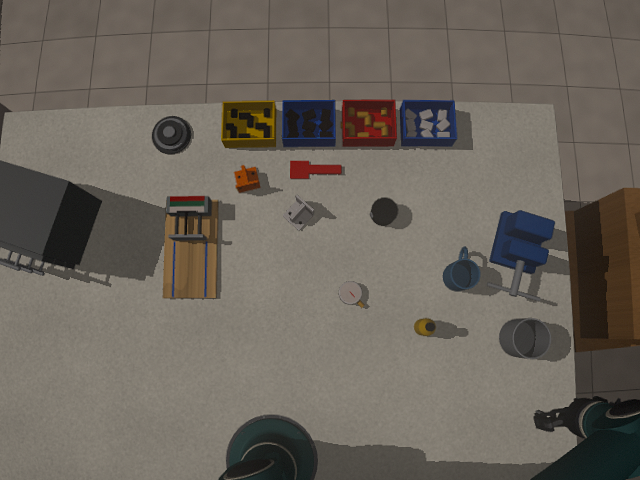

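The grey bracket is at about (299,212) in the top view, and the orange look-alike is at (247,180). The jig is at (190,248) and presses upward in the picture, roughly world +x. Next I'll measure from the depth.

```bash
python3 - <<'E'
from h import *
t=dict(np.load('pics/top0.npz')); W=cloud(t); f=t['frame']
s=dict(np.load('pics/scene0.npz')); S=cloud(s)
# crops
cv2.imwrite('pics/ct.png',cv2.resize(f[150:310,150:350,::-1],None,fx=4,fy=4,interpolation=cv2.INTER_CUBIC)[:600,:800])
cv2.imwrite('pics/cs.png',cv2.resize(s['frame'][110:270,320:480,::-1],None,fx=3.7,fy=3.7,interpolation=cv2.INTER_CUBIC))
w=W[330:360,100:200].reshape(-1,3); print('table',np.nanmean(w,0))
w=W[192:235,278:322]
Z=w[...,2]
for r in range(0,43,2): print(192+r,' '.join('%3d'%(1000*z) for z in Z[r,::2]))
E
```

```text
table [ 0.29267008  0.31783706 -0.00169816]
192   0  -2   0  -1   0  -2  -2  -5   2  -4  -2  -1  -3   0   1  -3  -8   0   6   2  -8  -1
194   4  -8   6  -4   1  -1   0  -1   0  51  -2  -5   0  -2   0  -1   1   1   2  -8   0  -4
196  -4   0   0  -3  -1   0   0   2  -4  56  57   0  -3  -4  -4  -2  -4  -4  -6   2   1  -5
198   0  -4   0   0  -1   0  -2   2  -2  38  53  60  -4   0   3   1   0   0  -1   0  -4   0
200  -3  -1  -3   2   2   0  -5   0   3  14  31  53  61   0   1  -5  -6  -4   6  -2   0   0
202  -2  -1   3   3   1   1   1  -2  10   5  10  29  53  57  -2  -1   2  -2   1  -2   0  -2
204   2   2   1  -5   3   0  -2   3   6   3   6   5  54  56  57  54  -5   3   1  -2   0   3
206  -3  -2  -3  -3   0   0  -1   3   7   3   8  53  51  45  46  60  57  -2   1  -6  -6  -1
208   0  -6   0  -1   0   0   6   4   0   5  46  48  46  27  24  43  58  56  -2  -2   0   3Traceback (most recent call last):
  File "<stdin>", line 10, in <module>
  File "<stdin>", line 10, in <genexpr>
ValueError: cannot convert float NaN to integer
```

View pics/ct.png

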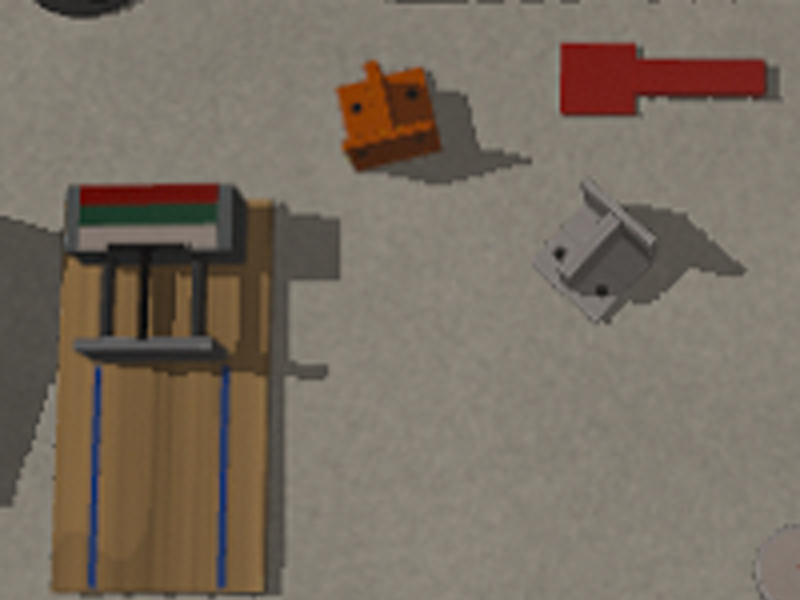

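View pics/cs.png

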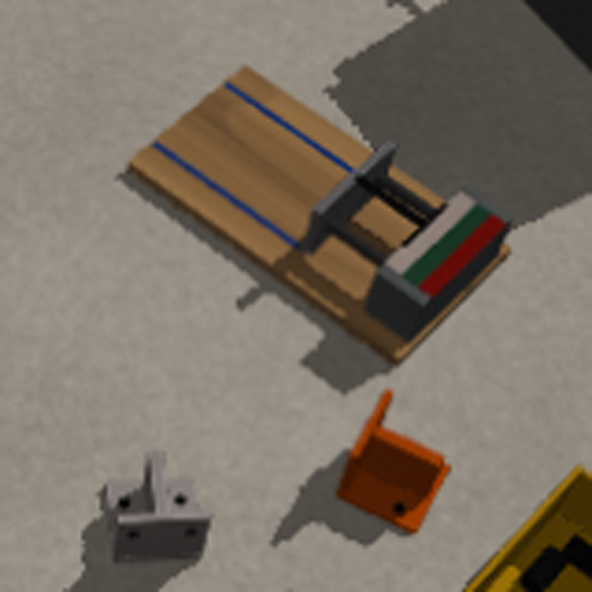

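```bash
cat > fit.py <<'E'
from h import *
from scipy.optimize import least_squares
def sdf(P,boxes):
    d=np.full(len(P),9.)
    for c,h in boxes:
        q=np.abs(P-np.array(c))-np.array(h)
        dd=np.linalg.norm(np.maximum(q,0),axis=1)+np.minimum(q.max(1),0)
        d=np.minimum(d,dd)
    return d
# bracket frame: origin underside, x to outer face=0 
BR=[((-.030,0,.003),(.030,.030,.003)),((-.003,0,.029),(.003,.030,.029)),((-.031,0,.029),(.025,.005,.023))]
JG=[((0,0,.006),(.13,.07,.006)),((.1065,0,.030),(.0215,.055,.030))]
def ground(W):  # height correction by local plane
    m=np.isfinite(W[:,2])&(np.abs(W[:,2])<.008); A=np.c_[W[m,:2],np.ones(m.sum())]
    k=np.linalg.lstsq(A,W[m,2],rcond=None)[0]
    V=W.copy(); V[:,2]-=W[:,:2]@k[:2]+k[2]; return V
def fit(P,boxes,x0,s=.002):
    def f(p):
        c,n=np.cos(p[2]),np.sin(p[2]); D=P[:,:2]-p[:2]
        L=np.c_[D@[c,n],D@[-n,c],P[:,2]]
        return np.clip(sdf(L,boxes),-.015,.015)
    best=None
    for dy in (-.15,0,.15):
        r=least_squares(f,[x0[0],x0[1],x0[2]+dy],loss='soft_l1',f_scale=s,x_scale=[.01,.01,.1])
        if best is None or r.cost<best.cost: best=r
    return best.x,best.cost/len(P)
E
python3 - <<'E'
from fit import *
t=dict(np.load('pics/top0.npz')); s=dict(np.load('pics/scene0.npz'))
W=cloud(t).reshape(-1,3);S=cloud(s).reshape(-1,3)
c0=cloud(t)[212,299]; j0=cloud(t)[248,190]; print(c0,j0)
ft=t['frame'].reshape(-1,3)
for nm,C in (('top',W),('scene',S)):
    for lab,cc,rad,bx,g in (('br',c0,.1,BR,None),('jig',j0,.2,JG,None)):
        m=np.isfinite(C[:,0])&(np.linalg.norm(C[:,:2]-cc[:2],axis=1)<rad)
        P=ground(C[m]); 
        if lab=='br': 
            P=P[(P[:,2]>.004)&(P[:,2]<.075)]; P=P[np.linalg.norm(P[:,:2]-cc[:2],axis=1)<.06]
            print(nm,len(P))
            for y0 in np.radians([-75,-45,-15]):
                x0=[cc[0]+.03*np.cos(y0),cc[1]+.03*np.sin(y0),y0]
                print(lab,fit(P,bx,x0))
        else:
            P=P[(P[:,2]>.006)&(P[:,2]<.075)]
            # board only sides
            print(nm,len(P)); print(lab,fit(P,bx,[cc[0],cc[1],0.0]))
E
```

```text
[ 0.62870563 -0.07522622  0.04416021] [0.54375371 0.21236069 0.00904784]
top 537
br (array([ 0.65373786, -0.09076633, -0.73861979]), np.float64(3.004110787590344e-06))
br (array([ 0.65373787, -0.09076632, -0.73861899]), np.float64(3.004110787561432e-06))
br (array([ 0.65373787, -0.09076632, -0.73861902]), np.float64(3.0041107875611297e-06))
top 5397
jig (array([0.54272417, 0.21178667, 0.00258707]), np.float64(4.49582224002434e-06))
scene 558
br (array([ 0.6516146 , -0.09036249, -0.7388794 ]), np.float64(8.930926857266614e-07))
br (array([ 0.65161461, -0.09036249, -0.73887926]), np.float64(8.930926857243428e-07))
br (array([ 0.6516146, -0.0903625, -0.7388793]), np.float64(8.930926857286446e-07))
scene 3920
jig (array([ 0.54224863,  0.21162361, -0.00235059]), np.float64(3.990398586491969e-06))
```

```bash
python3 - <<'E'
from h import *
t=dict(np.load('pics/top0.npz')); W=cloud(t).reshape(-1,3); W=W[np.isfinite(W[:,0])]
S=cloud(dict(np.load('pics/scene0.npz'))).reshape(-1,3);S=S[np.isfinite(S[:,0])]
a=np.array([.152,-.632]);b=np.array([.626,-.066]);c=np.array([.53,.2117])
def corr(p,q,w,lo=0):
    d=(q-p);L=np.linalg.norm(d);d/=L;n=np.array([-d[1],d[0]])
    for C in (W,S):
        s=(C[:,:2]-p)@d;m=(s>lo)&(s<L)&(abs((C[:,:2]-p)@n)<w)
        print([ (round(k*.1,1),round(float(np.percentile(C[m&(s>k*.1)&(s<k*.1+.1),2],99)),3)) for k in range(int(L*10)+1) if (m&(s>k*.1)&(s<k*.1+.1)).sum()>5])
corr(a,b,.10);corr(b,c,.10)
E
python3 -m pendant '[[[16,-12,0],0],[[49,-36,0],0],[[82,-61,0],0],[[115,-85,0],0],[[148,-109,0],0],[[181,-134,0],0],[[214,-158,0],0],[[247,-183,0],0]]' 0.5
```

```text
[(0.0, 0.652), (0.1, 0.641), (0.2, 0.073), (0.3, 0.108), (0.4, 0.024), (0.5, 0.025), (0.6, 0.005), (0.7, 0.058)]
[(0.0, 0.347), (0.1, 0.096), (0.2, 0.085), (0.3, 0.108), (0.4, 0.023), (0.5, 0.023), (0.6, 0.004), (0.7, 0.057)]
[(0.0, 0.047), (0.1, 0.01), (0.2, 0.065)]
[(0.0, 0.05), (0.1, 0.01), (0.2, 0.064)]
time_s: 0.82
tcp_pos: [0.35, -0.3947, 0.2393]
ee_rot: [[0.972, 0.233, -0.0], [0.233, -0.972, -0.0], [-0.0, 0.0, -1.0]]
force: [0.5, -0.1, -0.2]
finger_gap: 0.0426
```

```bash

python3 -m pendant '[[[33,-24,0],0.12],[[66,-49,0],0.24],[[99,-73,0],0.36],[[132,-98,0],0.48],[[165,-122,0],0.6],[[198,-146,0],0.72],[[231,-171,0],0.84],[[262,-194,0],0.96]]'; python3 - <<'E'
from h import *
s=sensors.state();R=s['ee_rot'];psi=np.arctan2(R[1,0],R[0,0]);print(s['tcp_pos'],psi)
d=np.array([.626,-.0664,.10])-s['tcp_pos']; print('tool shift mm',R.T@d*1000,'turn',psi+.739)
grab('wrist','w1')
E
```

```text
time_s: 1.48
tcp_pos: [0.5448, -0.1629, 0.2391]
ee_rot: [[0.779, -0.627, -0.0], [-0.627, -0.779, -0.0], [-0.0, 0.0, -1.0]]
force: [0.5, -0.6, -0.4]
finger_gap: 0.0425
[ 0.54480252 -0.16290006  0.23914615] -0.6778817001694236
tool shift mm [   2.74909521 -126.13763947  139.09953449] turn 0.06111829983057637
```

```bash

python3 -m pendant '[[[0,0,0],0],[[0,0,0],0]]'; python3 - <<'E'
from h import *
s=sensors.state();R=s['ee_rot'];psi=np.arctan2(R[1,0],R[0,0]);print(s['tcp_pos'],psi)
d=np.array([.626,-.0664,.10])-s['tcp_pos']; print('tool shift mm',R.T@d*1000,'turn',psi+.739)
E
```

```text
time_s: 1.7
tcp_pos: [0.5441, -0.1635, 0.2388]
ee_rot: [[0.785, -0.62, -0.001], [-0.62, -0.785, -0.0], [-0.001, 0.001, -1.0]]
force: [-0.2, -0.6, -0.3]
finger_gap: 0.0428
[ 0.54407795 -0.16349437  0.23875217] -0.668447569373849
tool shift mm [   4.24200116 -127.07672854  138.65140728] turn 0.07055243062615102
```

```bash

python3 -m pendant '[[[1,-25,10],0.02],[[2,-55,35],0.04],[[3,-85,65],0.07],[[4,-110,90],0.07],[[4,-122,115],0.07],[[4,-127,128],0.07],[[4,-127,128],0.07],[[4,-127,128],0.07]]'; python3 - <<'E'
from h import *
s=sensors.state();R=s['ee_rot'];psi=np.arctan2(R[1,0],R[0,0]);print(s['tcp_pos'],psi)
d=np.array([.626,-.0664,.022])-s['tcp_pos']; print('tool shift mm',R.T@d*1000,'turn',psi+.739)
grab('wrist','w2')
E
```

```text
time_s: 2.37
tcp_pos: [0.6254, -0.0695, 0.1111]
ee_rot: [[0.736, -0.677, -0.002], [-0.677, -0.736, -0.001], [-0.001, 0.002, -1.0]]
force: [-0.2, 0.0, -0.6]
finger_gap: 0.0428
[ 0.62535207 -0.06954604  0.11106901] -0.7435377302265855
tool shift mm [-1.60181    -2.93147389 89.06427906] turn -0.004537730226585546
```

View pics/w2.png

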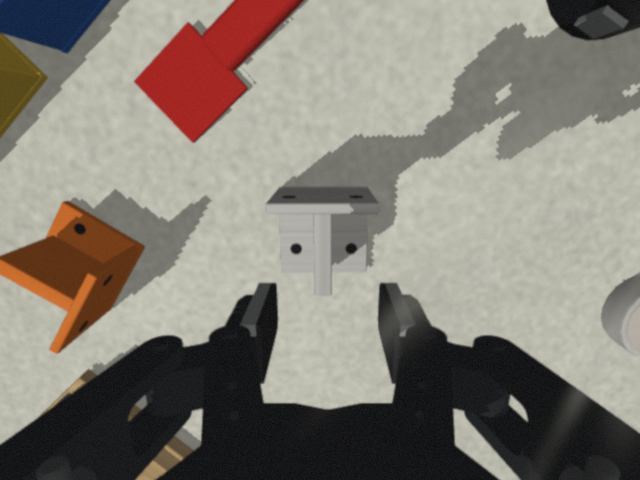

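The rib top is at about column 322, with the fingers at 262 and 392, and the bracket looks square to the tool. That agrees with the computed 3 mm correction, so I'll descend.

```bash

python3 -m pendant '[[[-2,-3,15],0],[[-2,-3,35],0],[[-2,-3,55],0],[[-2,-3,70],0],[[-2,-3,80],0],[[-2,-3,86],0],[[-2,-3,88],0],[[-2,-3,88],0]]'; python3 - <<'E'
from h import *
s=sensors.state();R=s['ee_rot'];psi=np.arctan2(R[1,0],R[0,0]);print(s['tcp_pos'],psi)
d=np.array([.626,-.0664,.022])-s['tcp_pos']; print('tool shift mm',R.T@d*1000,'turn',psi+.739)
grab('wrist','w3')
E
```

```text
time_s: 3.08
tcp_pos: [0.6272, -0.0644, 0.024]
ee_rot: [[0.737, -0.676, 0.001], [-0.676, -0.737, -0.0], [0.001, -0.0, -1.0]]
force: [-0.3, 1.0, -0.2]
finger_gap: 0.0427
[ 0.62723116 -0.06443665  0.02404354] -0.7422941263070063
tool shift mm [0.41789063 2.27999427 2.04292356] turn -0.0032941263070063176
```

View pics/w3.png

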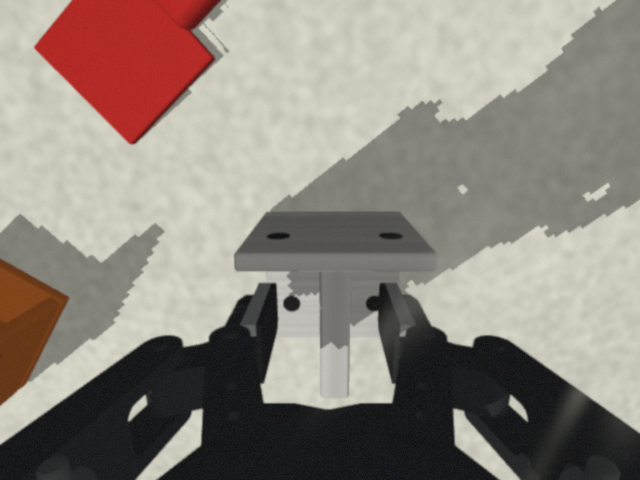

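The rib (columns 320–349) is about 2 mm to tool +y of the finger middle, as the TCP reading says. I'll correct that and close.

```bash

python3 -m pendant '[[[0,2,1],0],[[0,2,2],0],[[0,2,2],0],[[0,2,2],0]]'
python3 -m pendant '[[[0,0,0],0],[[0,0,0],0],[[0,0,0],0],[[0,0,0],0],[[0,0,0],0],[[0,0,0],0],[[0,0,0],0],[[0,0,0],0]]' 0
python3 -m pendant '[[[0,0,0],0],[[0,0,0],0]]' 0
python3 - <<'E'
from h import *
s=sensors.state();R=s['ee_rot'];psi=np.arctan2(R[1,0],R[0,0]);print(s['tcp_pos'],psi,s['force'])
grab('wrist','w4')
E
```

```text
time_s: 3.47
tcp_pos: [0.6256, -0.0653, 0.0216]
ee_rot: [[0.737, -0.675, 0.0], [-0.675, -0.737, -0.0], [0.0, -0.0, -1.0]]
force: [0.1, 0.4, -0.3]
finger_gap: 0.0426
time_s: 4.13
tcp_pos: [0.6257, -0.0652, 0.0214]
ee_rot: [[0.737, -0.675, 0.0], [-0.675, -0.737, 0.0], [0.0, -0.0, -1.0]]
force: [0.0, -0.4, 1.8]
finger_gap: 0.0094
time_s: 4.3
tcp_pos: [0.6257, -0.0652, 0.0214]
ee_rot: [[0.737, -0.675, 0.0], [-0.675, -0.737, -0.0], [0.0, -0.0, -1.0]]
force: [-0.3, 0.5, 2.3]
finger_gap: 0.0099
[ 0.62565873 -0.06524732  0.02141352] -0.7415763644931629 [-0.31389825  0.50399942  2.2643611 ]
```

View pics/w4.png

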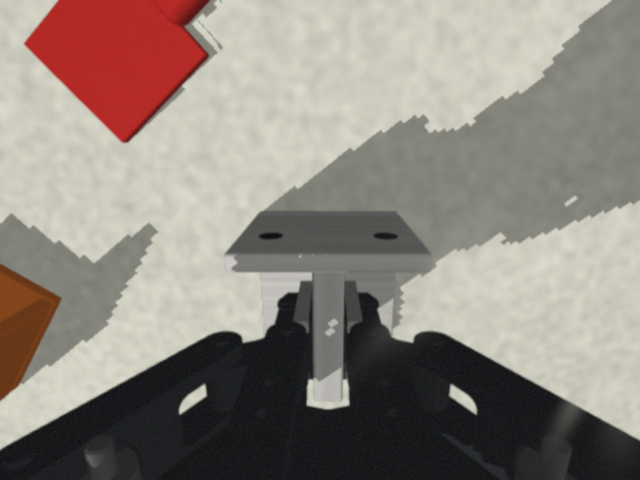

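```bash

python3 -m pendant '[[[0,0,-5],0],[[0,0,-18],0],[[0,0,-35],0],[[0,0,-55],0],[[0,0,-75],0],[[0,0,-85],0],[[0,0,-88],0],[[0,0,-88],0]]'
python3 - <<'E'
from h import *
s=sensors.state();R=s['ee_rot'];psi=np.arctan2(R[1,0],R[0,0]);print(s['tcp_pos'],psi,s['force'],s['finger_gap'])
d=np.array([.500,.2117,.11])-s['tcp_pos']; print('tool shift mm',R.T@d*1000,'turn',psi)
E
```

```text
time_s: 5.02
tcp_pos: [0.6258, -0.0654, 0.1102]
ee_rot: [[0.737, -0.676, 0.001], [-0.676, -0.737, -0.0], [0.001, -0.001, -1.0]]
force: [0.1, 0.2, -1.6]
finger_gap: 0.0097
[ 0.62576969 -0.06535936  0.11021234] -0.7417263442135683 [ 0.06627756  0.20332747 -1.61617729] 0.00972913888348001
tool shift mm [-2.79901186e+02 -1.19311673e+02 -2.79998579e-02] turn -0.7417263442135683
```

```bash

python3 -m pendant '[[[-12,-5,0],-0.04],[[-35,-15,0],-0.1],[[-63,-27,0],-0.18],[[-93,-40,0],-0.27],[[-123,-52,0],-0.36],[[-150,-64,0],-0.44],[[-172,-73,0],-0.51],[[-184,-78,0],-0.54]]'
python3 -m pendant '[[[0,0,0],0],[[0,0,0],0]]'
python3 - <<'E'
from h import *
s=sensors.state();R=s['ee_rot'];psi=np.arctan2(R[1,0],R[0,0]);print(s['tcp_pos'],psi,s['force'],s['finger_gap'])
d=np.array([.500,.2117,.11])-s['tcp_pos']; print('tool shift mm',R.T@d*1000,'turn',psi)
E
```

```text
time_s: 5.68
tcp_pos: [0.5397, 0.1205, 0.1083]
ee_rot: [[0.982, -0.191, -0.003], [-0.191, -0.982, 0.001], [-0.003, -0.001, -1.0]]
force: [0.5, 0.2, -2.5]
finger_gap: 0.01
time_s: 5.85
tcp_pos: [0.5424, 0.1163, 0.1088]
ee_rot: [[0.98, -0.2, -0.001], [-0.2, -0.98, -0.001], [-0.0, 0.001, -1.0]]
force: [0.5, -0.5, -2.3]
finger_gap: 0.0094
[0.54237427 0.11631969 0.10884024] -0.2013688517447219 [ 0.53309183 -0.46936524 -2.32085952] 0.009439010518306841
tool shift mm [-60.59559175 -84.97671508  -1.20808728] turn -0.2013688517447219
```

```bash

python3 -m pendant '[[[-6,-8,0],-0.02],[[-18,-25,0],-0.06],[[-33,-46,0],-0.11],[[-47,-66,0],-0.16],[[-57,-80,0],-0.19],[[-61,-85,0],-0.201],[[-61,-85,0],-0.201],[[-61,-85,0],-0.201]]'
python3 - <<'E'
from fit import *
s=sensors.state();R=s['ee_rot'];psi=np.arctan2(R[1,0],R[0,0]);print(s['tcp_pos'],psi,s['force'],s['finger_gap'])
d=np.array([.500,.2117,.0334])-s['tcp_pos']; print('tool shift mm',R.T@d*1000,'turn',psi)
grab('wrist','w5');grab('scene','s5');t=grab('top','t5')
# jig yaw from blue lines
for n in ('t5','s5'):
    t=dict(np.load('pics/%s.npz'%n));f=t['frame'].astype(int);W=cloud(t)
    m=(f[...,2]>f[...,0]+50)&(f[...,2]>f[...,1]+30)&np.isfinite(W[...,0])&(abs(W[...,0]-.48)<.12)&(abs(W[...,1]-.2117)<.06)
    P=W[m]
    for sg in (-1,1):
        q=P[(P[:,1]-.2117)*sg>0.02]
        if len(q)>10:k=np.polyfit(q[:,0],q[:,1],1);print(n,len(q),'slope',k[0],'y@.5425',np.polyval(k,.5425),q[:,0].min(),q[:,0].max())
E
```

```text
time_s: 6.52
tcp_pos: [0.5004, 0.2107, 0.1091]
ee_rot: [[1.0, -0.003, 0.0], [-0.003, -1.0, -0.001], [0.0, 0.001, -1.0]]
force: [0.7, 0.2, -2.2]
finger_gap: 0.0095
[0.50036414 0.21071475 0.1090908 ] -0.002503147899747825 [ 0.70303418  0.24802151 -2.22122041] 0.009460044329641693
tool shift mm [-0.37616234 -1.07475455 75.6895227 ] turn -0.002503147899747825
t5 64 slope -0.00246442376841711 y@.5425 0.16977530803811608 0.417889397856478 0.5590078613209901
s5 38 slope 0.008433467358921396 y@.5425 0.17018869822661306 0.41891406451168944 0.5506822826844424
s5 18 slope -0.007028856622207997 y@.5425 0.2533613266563614 0.41859515119979607 0.5395706051830704
```

View pics/w5.png

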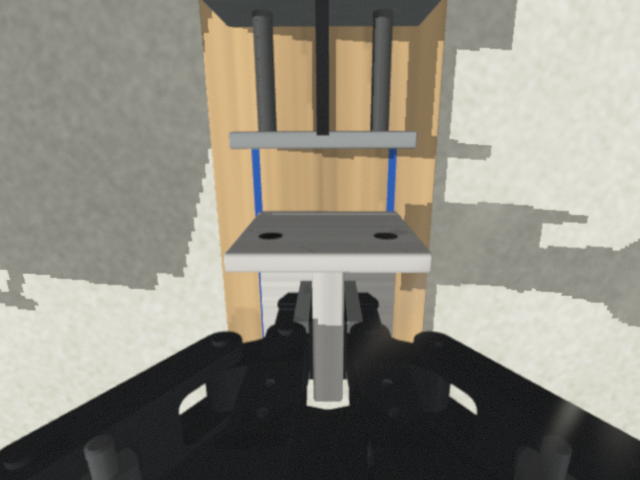

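View pics/s5.png

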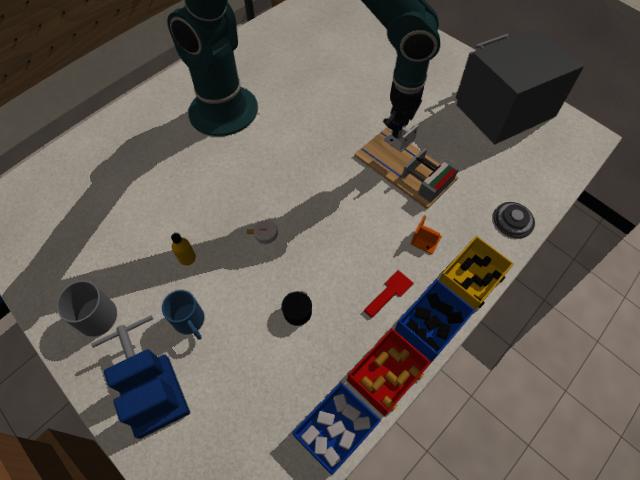

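The bracket is square to the stop plate (plate columns 231–415, bracket 226–430), about 1 mm toward −y. The pointer is at rest. I'll descend to just above the board.

```bash

python3 -m pendant '[[[0,-1,10],0],[[0,-1,28],0],[[0,-1,46],0],[[0,-1,60],0],[[0,-1,67],0],[[0,-1,71],0],[[0,-1,72],0],[[0,-1,72],0]]'
python3 -m pendant '[[[0,0,0],0],[[0,0,0],0]]'
python3 - <<'E'
from fit import *
s=sensors.state();R=s['ee_rot'];psi=np.arctan2(R[1,0],R[0,0]);print(s['tcp_pos'],psi,s['force'],s['wrist_torque'])
d=np.array([.500,.2117,.0334])-s['tcp_pos']; print('tool shift mm',R.T@d*1000,'turn',psi)
E
```

```text
time_s: 7.33
tcp_pos: [0.5, 0.213, 0.0373]
ee_rot: [[1.0, -0.001, 0.0], [-0.001, -1.0, 0.0], [0.0, -0.0, -1.0]]
force: [-0.3, -0.1, -2.0]
finger_gap: 0.0095
time_s: 7.5
tcp_pos: [0.5003, 0.2133, 0.038]
ee_rot: [[1.0, -0.001, 0.001], [-0.001, -1.0, 0.001], [0.001, -0.001, -1.0]]
force: [0.2, -0.1, -2.0]
finger_gap: 0.0095
[0.50032407 0.21326312 0.03803137] -0.0006852263953556068 [ 0.2275657  -0.09462372 -2.02225427] [-0.01626854  0.07298149  0.01512419]
tool shift mm [-0.3295263   1.56586333  4.63006064] turn -0.0006852263953556068
```

Now I'll lower in small steps until the force shows contact.

```bash

python3 -m pendant '[[[0,1,1],0],[[0,1.5,2],0],[[0,1.5,3],0],[[0,1.5,3],0],[[0,1.5,3],0]]'
python3 -m pendant '[[[0,0,0.5],0],[[0,0,1],0],[[0,0,1],0],[[0,0,1],0]]'
python3 -m pendant '[[[0,0,0.5],0],[[0,0,1],0],[[0,0,1],0],[[0,0,1],0]]'
```

```text
time_s: 7.92
tcp_pos: [0.4997, 0.2115, 0.0342]
ee_rot: [[1.0, -0.001, -0.0], [-0.001, -1.0, -0.0], [-0.0, 0.0, -1.0]]
force: [0.6, -0.2, -2.8]
finger_gap: 0.009
time_s: 8.25
tcp_pos: [0.4998, 0.2116, 0.0334]
ee_rot: [[1.0, -0.001, 0.0], [-0.001, -1.0, -0.0], [0.0, 0.0, -1.0]]
force: [0.1, -0.8, 0.5]
finger_gap: 0.0092
time_s: 8.58
tcp_pos: [0.4998, 0.2116, 0.0333]
ee_rot: [[1.0, -0.001, 0.0], [-0.001, -1.0, -0.0], [0.0, 0.0, -1.0]]
force: [-4.0, -2.6, 9.4]
finger_gap: 0.0091
```

```bash

python3 -m pendant '[[[0,0,-0.8],0],[[0,0,-0.8],0],[[4,0,-0.8],0],[[10,0,-0.8],0],[[16,0,-0.8],0],[[20,0,-0.8],0],[[20,0,-0.8],0],[[20,0,-0.8],0]]'
python3 - <<'E'
from fit import *
print(sensors.state()['wrist_torque']);grab('wrist','w6')
E
```

```text
time_s: 9.25
tcp_pos: [0.5204, 0.212, 0.0334]
ee_rot: [[1.0, -0.001, 0.001], [-0.001, -1.0, 0.001], [0.001, -0.001, -1.0]]
force: [0.3, 0.1, 3.3]
finger_gap: 0.0096
[ 0.03470058  0.11948469 -0.00124251]
```

View pics/w6.png

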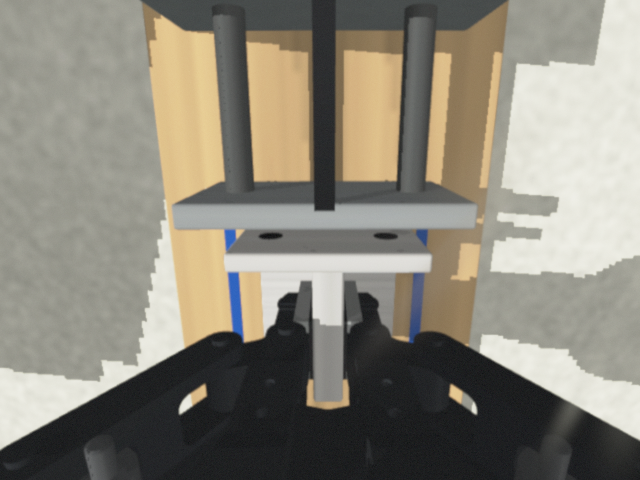

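The bracket is a few mm short of the plate, square and centred (plate middle column 325, bracket 328). Now I'll push gradually.

```bash

python3 -m pendant '[[[2,0,0],0],[[4,0,0],0],[[6,0,0],0],[[8,0,0],0],[[10,0,0],0],[[12,0,0],0],[[12,0,0],0],[[12,0,0],0]]'
python3 - <<'E'
from fit import *
print(sensors.state()['force']);grab('wrist','w7');t=grab('scene','s7');
cv2.imwrite('pics/cs7.png',cv2.resize(t['frame'][110:240,340:480,::-1],None,fx=4.2,fy=4.2,interpolation=cv2.INTER_CUBIC))
E
```

```text
time_s: 9.97
tcp_pos: [0.5288, 0.2119, 0.0334]
ee_rot: [[1.0, 0.001, -0.005], [0.001, -1.0, -0.001], [-0.005, 0.001, -1.0]]
force: [-9.8, -0.8, 13.0]
finger_gap: 0.009
[-9.81885975 -0.75342575 13.00668356]
```

View pics/cs7.png

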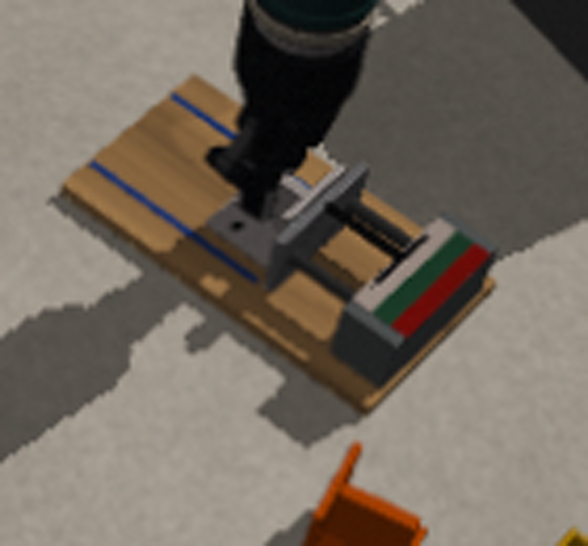

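View pics/w7.png

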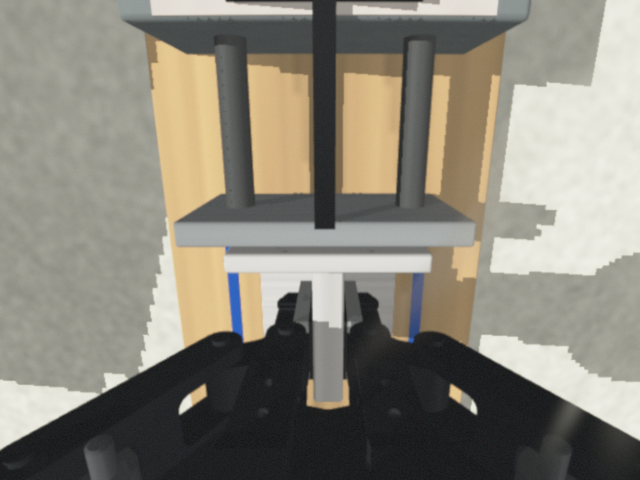

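Contact made: the pointer has moved to about 3 mm, in the white. The downward load grew to 13 N, so I'll ease up slightly while pushing on.

```bash

python3 -m pendant '[[[0,0,-0.5],0],[[0,0,-1],0],[[2,0,-1.2],0],[[4,0,-1.2],0],[[6,0,-1.2],0],[[8,0,-1.2],0],[[10,0,-1.2],0],[[10,0,-1.2],0]]'
python3 -m pendant '[[[0,0,0],0],[[0,0,0],0],[[0,0,0],0]]'
```

```text
time_s: 10.73
tcp_pos: [0.5376, 0.2119, 0.0335]
ee_rot: [[1.0, 0.001, -0.007], [0.001, -1.0, -0.002], [-0.007, 0.002, -1.0]]
force: [-11.3, -0.0, 7.8]
finger_gap: 0.0098
time_s: 10.98
tcp_pos: [0.5376, 0.2119, 0.0335]
ee_rot: [[1.0, 0.001, -0.007], [0.001, -1.0, -0.002], [-0.007, 0.002, -1.0]]
force: [-11.2, 0.9, 6.9]
finger_gap: 0.0093
```

```bash

python3 -m pendant '[[[1,0,-0.2],0],[[2.5,0,-0.4],0],[[4,0,-0.5],0],[[5.5,0,-0.5],0],[[7,0,-0.5],0],[[8.5,0,-0.5],0],[[8.5,0,-0.5],0],[[8.5,0,-0.5],0]]'
python3 - <<'E'
from fit import *
print(sensors.state()['force'],sensors.state()['joint_vel'].round(4));grab('wrist','w8');t=grab('scene','s8');
cv2.imwrite('pics/cs8.png',cv2.resize(t['frame'][110:240,340:480,::-1],None,fx=4.2,fy=4.2,interpolation=cv2.INTER_CUBIC))
E
```

```text
time_s: 11.65
tcp_pos: [0.5446, 0.2119, 0.0336]
ee_rot: [[1.0, 0.001, -0.01], [0.001, -1.0, -0.002], [-0.01, 0.002, -1.0]]
force: [-13.3, -0.2, 7.9]
finger_gap: 0.0093
[-13.28253541  -0.21172504   7.92555675] [-0.0001 -0.0002  0.0002 -0.0001  0.0008 -0.0019 -0.0005]
```

View pics/cs8.png

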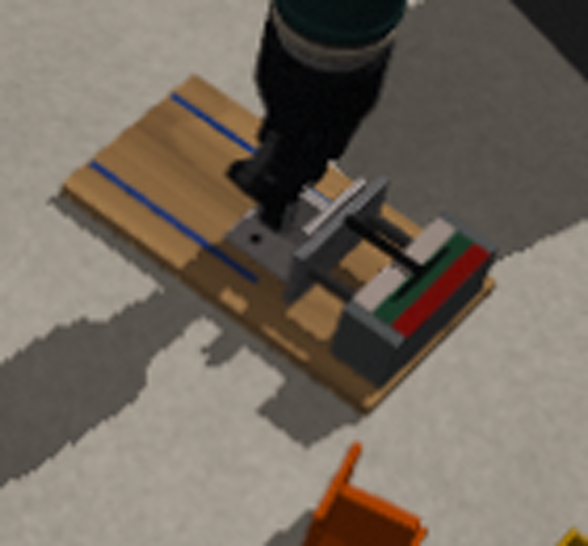

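View pics/w8.png

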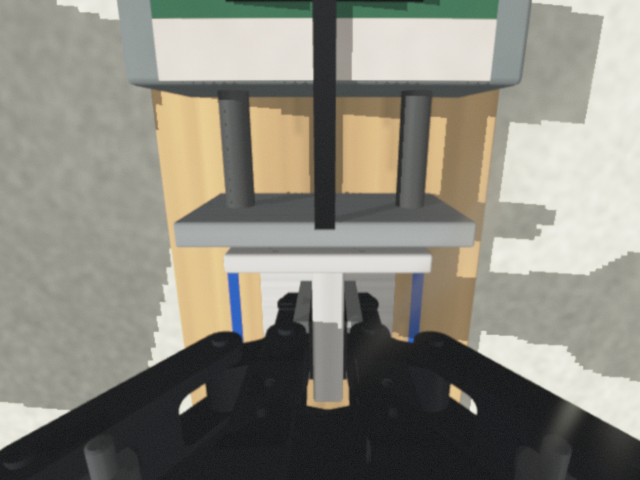

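The bar stands across the middle of the green, at about 19 mm of travel, and the bracket is square to the plate. I'll hold.

```bash

python3 -m pendant '[[[0,0,0],0],[[0,0,0],0],[[0,0,0],0],[[0,0,0],0],[[0,0,0],0],[[0,0,0],0],[[0,0,0],0],[[0,0,0],0]]'
python3 -m pendant '[[[0,0,0],0],[[0,0,0],0],[[0,0,0],0],[[0,0,0],0],[[0,0,0],0],[[0,0,0],0],[[0,0,0],0],[[0,0,0],0]]'
python3 -m pendant '[[[0,0,0],0],[[0,0,0],0],[[0,0,0],0],[[0,0,0],0],[[0,0,0],0],[[0,0,0],0],[[0,0,0],0],[[0,0,0],0]]'
python3 -m pendant '[[[0,0,0],0],[[0,0,0],0],[[0,0,0],0],[[0,0,0],0],[[0,0,0],0],[[0,0,0],0],[[0,0,0],0],[[0,0,0],0]]'
python3 -m pendant '[[[0,0,0],0],[[0,0,0],0],[[0,0,0],0],[[0,0,0],0],[[0,0,0],0],[[0,0,0],0],[[0,0,0],0],[[0,0,0],0]]'
python3 -m pendant '[[[0,0,0],0],[[0,0,0],0],[[0,0,0],0],[[0,0,0],0],[[0,0,0],0],[[0,0,0],0],[[0,0,0],0],[[0,0,0],0]]'
python3 - <<'E'
from fit import *
t=grab('scene','s9'); tt=grab('top','t9')
a=tt['frame'][180:310,150:240,::-1]; b=t['frame'][110:240,340:480,::-1]
cv2.imwrite('pics/c9.png',cv2.resize(np.hstack([a,b]),None,fx=3.4,fy=3.4,interpolation=cv2.INTER_CUBIC))
# plate travel from depth: points of plate top (z .055-.068) near y
for n,im in (('top',tt),('scene',t)):
    W=cloud(im).reshape(-1,3)
    for nm,lo,hi in (('plate side',-.044,-.034),('plate side+',.034,.044)):
        m=(W[:,2]>.03)&(W[:,2]<.07)&(W[:,1]-.2117>lo)&(W[:,1]-.2117<hi)&(abs(W[:,0]-.583)<.03); q=W[m]
        if len(q)>3: print(n,nm,len(q),np.percentile(q[:,0],[5,50,95]).round(4))
E
```

```text
time_s: 12.42
tcp_pos: [0.5446, 0.2119, 0.0336]
ee_rot: [[1.0, 0.001, -0.01], [0.001, -1.0, -0.002], [-0.01, 0.002, -1.0]]
force: [-12.9, 0.4, 8.6]
finger_gap: 0.0088
time_s: 13.08
tcp_pos: [0.5446, 0.2119, 0.0336]
ee_rot: [[1.0, 0.002, -0.01], [0.001, -1.0, -0.002], [-0.01, 0.002, -1.0]]
force: [-12.7, 1.3, 7.7]
finger_gap: 0.0094
time_s: 13.75
tcp_pos: [0.5446, 0.2119, 0.0336]
ee_rot: [[1.0, 0.001, -0.01], [0.001, -1.0, -0.002], [-0.01, 0.002, -1.0]]
force: [-12.7, 0.1, 7.2]
finger_gap: 0.0092
time_s: 14.42
tcp_pos: [0.5446, 0.2119, 0.0336]
ee_rot: [[1.0, 0.002, -0.01], [0.001, -1.0, -0.002], [-0.01, 0.002, -1.0]]
force: [-13.6, 0.4, 7.3]
finger_gap: 0.0091
time_s: 15.08
tcp_pos: [0.5446, 0.2119, 0.0336]
ee_rot: [[1.0, 0.001, -0.01], [0.001, -1.0, -0.002], [-0.01, 0.002, -1.0]]
force: [-12.7, 0.0, 8.0]
finger_gap: 0.0094
time_s: 15.75
tcp_pos: [0.5446, 0.2119, 0.0336]
ee_rot: [[1.0, 0.001, -0.01], [0.001, -1.0, -0.002], [-0.01, 0.002, -1.0]]
force: [-13.7, 0.8, 8.1]
finger_gap: 0.0089
top plate side 30 [0.5832 0.5862 0.6054]
scene plate side 36 [0.5837 0.5891 0.6075]
scene plate side+ 20 [0.5829 0.5888 0.5947]
```

View pics/c9.png

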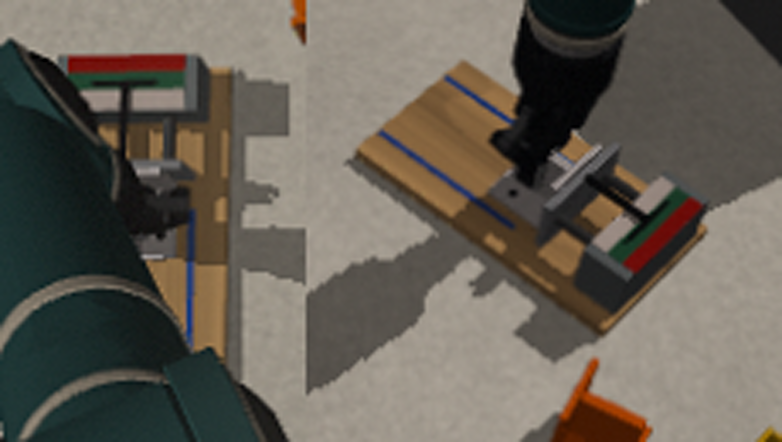

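The pointer is in the green in both views, at about 20 mm of travel. The force held steady for over 4 s, so I'm handing in.

```bash
python3 -c "
from plant import order,sensors
print(order.sign_off()); s=sensors.state(); print(s['time_s'],s['tcp_pos'],s['force'],s['finger_gap'])"
```

```text
the job is handed in; nothing more can be done
None
the job is handed in; nothing more can be done
```

The bracket is on the board between the blue lines, pressed squarely against the stop, and the gripper is still holding and pressing it there. I gripped it by its rib, lifted it, set the foot down on the board and pushed in small steps until the pointer reached the green band.

- **Pointer and travel:** my last pictures, from the scene and top cameras, show the bar in the green. Stop travel worked out at about 20 mm from depth and about 19 mm from the TCP position.
- **Hold:** I held the push for just over 4 s. The pose was constant to 0.1 mm and the measured push stayed at 12.7–13.7 N.
- **Force on the stop:** by my estimate about 11 N of the push is on the spring and the rest is friction under the foot. I had no direct reading of the force on the stop plate.
- **Squareness:** the tool was square to within 0.002 rad and tilted 0.01 rad. The foot is pressed lightly down, with about 8 N upward measured at the wrist.
- **Disagreement:** the downward load rose to 13 N partway through the push, because the arm gives a little. I eased the arm up to reduce it.
- **Other objects:** the arm stayed well clear of the tin, gauge, scraper, bottle and mug. I did not measure their positions again at the end.

The job was handed in shortly after 15.8 s; sign-off gave no verdict, and no state reading was possible after it.

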